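# Lay out the hob and seasoning tray for simmering

### The arm

A 6-joint arm with a two-finger parallel gripper is mounted at the origin on the work surface. World frame = base frame: x ahead of the robot, y to its left, z up, the work surface at z = 0. Lengths are in mm, angles in degrees, forces in N, time in s.
With the tool pointing down it reaches from about 300 to 850 mm from the base axis. Payload 4.2 kg.
Tool frame: the origin (TCP) lies on the centre line of the jaws, within the pads' length; the fingertips stand 11 mm ahead of it and the grasp point (between the pads) lies 8 mm behind it; z points along the fingers, y is the line along which they close (so a half turn about z gives the same grasp; the last joint's range is limited). The gripper opens to 91 mm and grips with 3 to 60 N. Pads are 32 mm wide; open, the fingers measure 118 mm over their backs; the gripper's body (76 mm by 178 mm) begins 60 mm behind the grasp point.
Start: joints at [65.776, 18.312, 89.639, -0, 72.044, -1.146], TCP at [225.401, 528.996, 224.976] pointing down, gripper open.
Joint ranges: [-177.97, 177.97], [-48.28, 115.42], [12.27, 149.76], [-77.06, 257.06], [2.81, 150.46], [-146.56, 146.56]. Speed limits (degrees/s): [147.25, 147.25, 180, 180, 180, 180].

### API

Orientations are given as [roll, pitch, yaw] about the fixed x, y, z axes, in that order (R = Rz(yaw) Ry(pitch) Rx(roll)).
In Python, from workcell import env, grab_frame, camera_model, models gives the robot as it stands.
- The arm moves only by the shell command python3 -m crank 'ROWS' [FORCE]. ROWS is text: rows parted by semicolons, each of 7 numbers parted by spaces: the closure, from -1 (fully open) to 1 (shut), so that 0 is half open, then the shift along the tool's x, y, z in mm, then the turn, a rotation vector about the tool's x, y, z in degrees. A call has 1 to 10 rows; each row shifts and turns the commanded pose from where the row before left it, along the tool's axes as they then stand; what a row does not reach is not made up. A row lasts 1/8 s, in which the tool goes at most 62.5 mm and 10.7 degrees, less where a joint would pass 70% of its speed; a pose out of reach is approached as far as the arm can. A call is refused whole if a number of a shift passes 62.5 or a number of a turn 10.7, either way. A call with a gripper value outside its range is refused whole. The fingers move at their own pace and stop on an object; FORCE is the grip in N (left out, the last holds). Time passes only in rows, so rows that do not move let the fingers close. It gives the time, the measured TCP pose, the force, the opening and the grip force at its end, in the units of the state.
- env.state(): the state, without advancing time (a new reading comes with each control period).
- grab_frame(name): name is "scene" or "top" or "wrist"; returns the picture (400x640x3 uint8, blue, green, red); there is no depth.
- camera_model(name): a dict with "K" (3x3 intrinsics, pixels), "R" (3x3) and "t" (3): a world point X has camera coordinates R X + t; the wrist camera has in their place "mount" (4x4, takes a point from camera to tool coordinates, whose origin is the TCP and whose axes are the flange's). Camera axes: x right, y down, z forward; pixel columns grow to the right and rows downward; lengths in mm; the calibration is good to about 2 mm. A picture is of the moment at which its call begins: read the wrist's pose just before it. camera_model takes no time and is no camera call.
- env.job_done(): hands the job in; it is judged then, once.
Trained networks look in the newest picture that a camera, given by its name, has taken for a name from the list of things; names that differ only in an ending like _2 or _b are one class to them, and where a whole thing is asked for, a point or a joint stands for the part that bears it (a point fixed in the world has none). Each returns a list of dicts, best first, with "p" (0 to 1); they miss things now and then, are a little off and sometimes report something else, mostly with a low value. They report only what shows in the picture. A call takes as long as a camera call. They do not tell look-alikes from the thing itself.
- models.search_frame(name, camera): "point" ([x, y, z] in mm, in world coordinates, good to about 4 mm: the middle of the surface that is visible of it).
The state is a dict: "time_s": time; "qpos": joint angles; "qvel": joint speeds; "effort": joint torques, N m; "ee_pos": TCP position; "ee_rot": TCP orientation; "force": force on the tool from outside, world axes, zero at the start; "torque": the same for the moment, N m; "gripper_width": finger opening in mm; "gripper_force": force on a finger pad.
Only numpy, scipy, OpenCV 4.12 (cv2) and the standard library are available. Lean on these libraries where they do the work, as an engineer would, in place of code of your own. Each camera call takes 0.05 s, during which the arm holds its last target. There are 200 camera calls.

### The job

Get the hob ready to simmer: centre the silicone lid on the saucepan, lay the wooden spatula on the spoon rest with its blade in the dish and its handle straight out along the neck, stand the salt dish on the seasoning tray in line with the pepper mill and the oil bottle and midway between them, and stand the timer on the tray directly behind the salt dish, towards the tray's back edge. Keep the salt dish upright all the while, and leave the saucepan, spoon rest, tray, mill, bottle and spice jar where they stand.

Things in the scene. Friction and masses are not known exactly. Their poses are not given: they have to be found in the camera images.
- saucepan: Stainless saucepan, 140 mm across, 78 mm high to the rim (wall 3 mm), 0.75 kg, loose on one of the hob's cooking zones. Origin: centre of its underside. A stick handle, its top 69 mm high, runs along its own -y axis (roughly to the robot's right) to 189 mm from the centre.
- lid: Grey silicone lid, stiff as a rigid part, lying knob up: flat disc 156 mm across, 6 mm thick, with an upright round knob in its centre, 32 mm across, top 44 mm above the underside (collar 44 mm across round its foot, up to 10 mm). 0.14 kg. Origin: centre of the underside.
- spatula: Wooden spatula lying flat, 0.06 kg. Own +x runs along it from handle to blade. Origin on its underside at the place to grip, near its balance point: the handle (18 mm wide, 12 mm thick) reaches 144 mm back from there and 35 mm ahead, where the blade (48 mm wide, 6 mm thick) begins; its tip is 115 mm ahead.
- spoon_rest: White ceramic spoon rest, 0.42 kg. Own +x from neck to dish, roughly away from the robot. Origin on the underside. Dish inside 78 mm wide, from 8 mm behind the origin to 96 mm ahead; floor 6 mm high, rim 15 mm with a gap at the neck. Flat neck 36 mm wide, 6 mm high, to 118 mm behind. The spatula lies blade in the dish, its origin about 31 mm behind the rest's.
- salt_dish: White ceramic salt dish, a round open straight-sided pot 60 mm across and 40 mm high, wall 5 mm, 0.13 kg. Origin at the centre of its underside.
- timer: White plastic kitchen timer: a round base 64 mm across and 26 mm high, on it a narrower round dial 42 mm across up to 50 mm height with a black pointer on top. 0.11 kg. Grip it by the dial. Origin at the centre of its underside.
- tray: Wooden seasoning tray, 1.1 kg, 320 mm long (own y), 180 mm deep (own +x to its back, away from the robot). Floor 10 mm high, rim 16 mm high, 6 mm wide. Origin: centre of the underside. Mill and bottle stand on it 40 mm in front of its centre and 115 mm to either side. The back half is empty; 45 mm behind the centre is a good place for the timer.
- pepper_mill: Dark wooden pepper mill, 52 mm across, 105 mm high, on one end of the tray (either end). Origin at the centre of its underside. Not to be moved.
- oil_bottle: Small green glass oil bottle with a cork, 56 mm across, 120 mm high, on the other end of the tray. Origin at the centre of its underside. Not to be moved.
- spice_jar: Glass spice jar with a steel cap, 46 mm across, 85 mm high, standing about among the others. Origin at the centre of its underside. Not needed, not to be moved.
Mind the look-alikes: they are no part of the job. What is shaped like the salt_dish but red is not meant.

How it is judged:
By the outcome, as a careful person would: the job done as asked, in the order asked, and still so for the second after the job is handed in, with the robot touching nothing.
It also fails if it takes over 112 s, if anything falls off the work surface, if the arm or the gripper's body presses on something with over 40 N, if the wrist force passes 120 N, or if a joint passes its speed limit or range.

## Working session

There is one attempt and no reset: what is moved stays moved. The work goes in short steps, Python scripts to look and compute and a shell command to move; the robot and the scene stay as the last step left them, time stands still between calls to the robot, and variables do not carry over. Pictures are saved under pics/ and viewed, at most 16 in all, crops included, and the job is handed in when it is done.

```bash
mkdir -p pics; ls
cat > h.py <<'E'
import numpy as np,cv2
from workcell import env,grab_frame,camera_model,models
from scipy.spatial.transform import Rotation as Ro
def cam(n,st=None):
    m=camera_model(n);K=np.array(m["K"])
    if "mount" in m:
        st=st or env.state();T=np.eye(4);T[:3,:3]=Ro.from_euler('xyz',st["ee_rot"],degrees=True).as_matrix();T[:3,3]=st["ee_pos"]
        M=np.linalg.inv(T@np.array(m["mount"]));return K,M[:3,:3],M[:3,3]
    return K,np.array(m["R"]),np.array(m["t"])
def ray(c,u,v,z):
    K,R,t=c;d=R.T@np.linalg.solve(K,[u,v,1]);o=-R.T@t
    return o+d*(z-o[2])/d[2]
def proj(c,X):
    K,R,t=c;p=K@(R@np.array(X,float)+t);return p[:2]/p[2]
def tri(obs):
    A=[];b=[]
    for c,(u,v) in obs:
        K,R,t=c;d=R.T@np.linalg.solve(K,[u,v,1]);d/=np.linalg.norm(d);o=-R.T@t;P=np.eye(3)-np.outer(d,d);A.append(P);b.append(P@o)
    return np.linalg.lstsq(np.vstack(A),np.hstack(b),rcond=None)[0]
E
python3 - <<'E'
from h import *
np.set_printoptions(precision=1,suppress=True)
for n in("top","scene"):
    cv2.imwrite(f"pics/{n}0.png",grab_frame(n))
    K,R,t=cam(n);print(n,-R.T@t,K[0,0])
for o in "saucepan lid spatula spoon_rest salt_dish timer tray pepper_mill oil_bottle spice_jar".split():
    for n in("top","scene"):
        c=cam(n)
        print(o,n,[(np.round(d["point"],0),round(d["p"],2),np.round(proj(c,d["point"]))) for d in models.search_frame(o,n)[:3]])
print(env.state())
E
```

```text
pics
top [ 227.7  -46.1 1483. ] 471.5433436016963
scene [1551.4   46.5  923.8] 519.5197099258428
saucepan top [(array([683.,   1.,   7.]), 0.75, array([306., 132.]))]
saucepan scene [(array([664.,   1.,  40.]), 0.73, array([311., 243.]))]
lid top [(array([456.,   7.,   8.]), 0.75, array([303., 200.]))]
lid scene [(array([475.,  10.,   8.]), 0.57, array([319., 202.]))]
spatula top [(array([ 582., -426.,    3.]), 0.97, array([438., 164.]))]
spatula scene [(array([ 591., -426.,    6.]), 0.77, array([148., 224.]))]
spoon_rest top [(array([ 560., -290.,    5.]), 0.94, array([396., 170.]))]
spoon_rest scene [(array([ 572., -286.,    5.]), 0.85, array([203., 222.]))]
salt_dish top [(array([394., 177.,  12.]), 0.78, array([248., 219.])), (array([273., 344.,  11.]), 0.73, array([193., 257.])), (array([276., 228.,  11.]), 0.53, array([230., 257.]))]
salt_dish scene [(array([288., 337.,  25.]), 0.92, array([432., 162.])), (array([408., 177.,  25.]), 0.81, array([380., 185.])), (array([295., 230.,  24.]), 0.57, array([396., 162.]))]
timer top [(array([ 364., -208.,   21.]), 0.85, array([371., 23
[... 516 characters left out ...]
243., 174.]))]
oil_bottle top [(array([402., 348.,  90.]), 0.85, array([187., 212.]))]
oil_bottle scene [(array([428., 348.,  72.]), 0.63, array([446., 178.]))]
spice_jar top [(array([ 560., -112.,   85.]), 0.47, array([342., 163.]))]
spice_jar scene [(array([ 590., -110.,   59.]), 0.6, array([268., 214.]))]
{'time_s': 1.1, 'qpos': array([65.8, 18.3, 89.6, -0. , 72. , -1.1]), 'qvel': array([-0. ,  0. , -0. , -0.1,  0. ,  0. ]), 'effort': array([  0. , -41.2, -23.2,   0.1,   0. ,  -0. ]), 'ee_pos': array([225.4, 529. , 225. ]), 'ee_rot': array([180. ,   0. , 156.9]), 'force': array([ 0.7, -0.1,  0.6]), 'torque': array([ 0.,  0., -0.]), 'gripper_force': 0.0, 'gripper_width': 91.13494297462422}
```

Run:
```python
import cv2
a=cv2.imread("pics/top0.png")[90:300,150:480];cv2.imwrite("pics/topc.png",cv2.resize(a,None,fx=2.4,fy=2.4,interpolation=3))
a=cv2.imread("pics/scene0.png")[120:320,110:500];cv2.imwrite("pics/scenec.png",cv2.resize(a,None,fx=2,fy=2,interpolation=3))
```

```text
(no output)
```

View pics/topc.png

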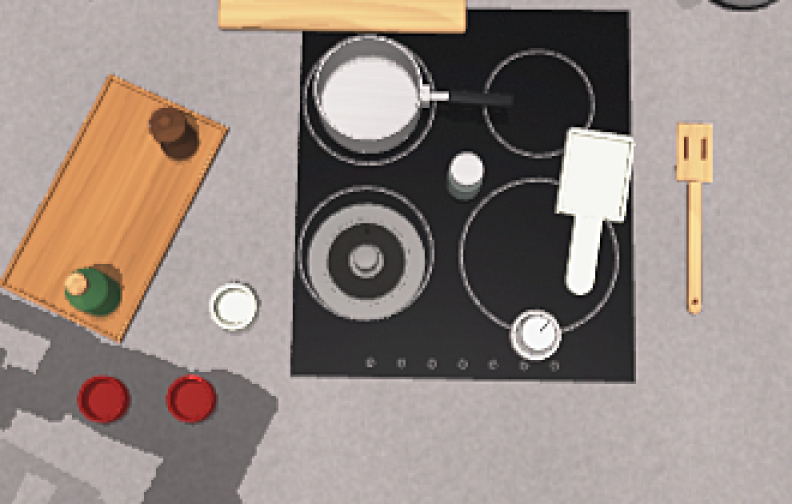

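View pics/scenec.png

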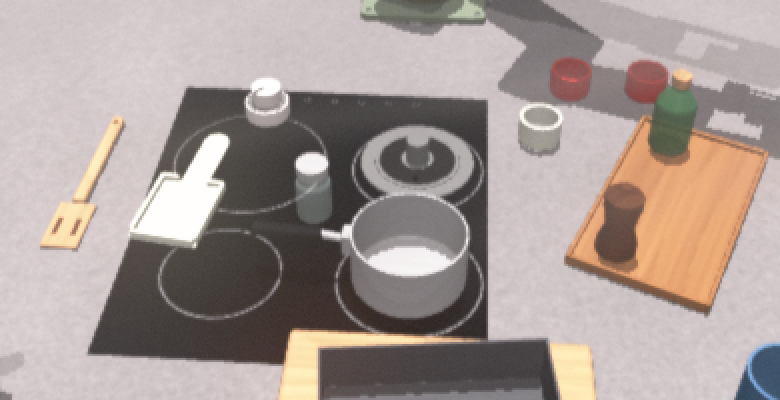

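The top view has the lid at crop (366,260), the pan rim centred near (369,93), and the spatula at (695,200). The white salt dish is at (233,306), the timer at (536,334), and the tray is turned about 30° with the bottle at (92,290) and the mill at (172,130). The red dishes are the look-alikes.

```bash
cat >> h.py <<'E'
def plan(pos,yaw,step=55.,rstep=10.):
    "prints the tool-axis rows to go straight to pos with tool down at yaw"
    st=env.state();p=np.array(st["ee_pos"]);R0=Ro.from_euler('xyz',st["ee_rot"],degrees=True)
    R1=Ro.from_euler('xyz',[180,0,yaw],degrees=True)
    rv=(R0.inv()*R1).as_rotvec(degrees=True)
    if abs(rv[2])>90:   # half turn gives same grasp
        R1=Ro.from_euler('xyz',[180,0,yaw+180],degrees=True);rv=(R0.inv()*R1).as_rotvec(degrees=True)
    d=np.array(pos,float)-p;n=int(max(np.ceil(np.linalg.norm(d)/step),np.ceil(np.linalg.norm(rv)/rstep),1))
    R=R0;out=[]
    for i in range(n):
        s=R.inv().apply(d/n);out.append(" ".join(f"{v:.1f}" for v in np.r_[s,rv/n]).replace("-0.0","0"));R=R*Ro.from_rotvec(rv/n,degrees=True)
    print(n,"rows to",np.round(pos,1),"yaw",round(R1.as_euler('xyz',degrees=True)[2],1),"q6~");print("; ".join(out))
E
python3 - <<'E'
from h import *
np.set_printoptions(precision=2,suppress=True)
m=camera_model("wrist");print(m["K"],m["mount"])
c=cam("top");f=lambda u,v,z:print(u,v,ray(c,150+(u+.5)/2.4-.5,90+(v+.5)/2.4-.5,z))
f(369,93,78);f(366,261,44)
for y in(156.9,90,0): plan([500,0,300],y)
E
```

```text
[[317.8    0.   322.72]
 [  0.   317.8  197.71]
 [  0.     0.     1.  ]] [[   0.     -0.97   -0.25   71.38]
 [   1.      0.      0.     -0.75]
 [   0.     -0.25    0.97 -160.27]
 [   0.      0.      0.      1.  ]]
369 93 [670.77   7.16  78.  ]
366 261 [456.69   7.19  44.  ]
11 rows to [500   0 300] yaw 156.9 q6~
-41.8 -34.5 -6.8 0.0 0.0 0.0; -41.8 -34.5 -6.8 0.0 0.0 0.0; -41.8 -34.5 -6.8 0.0 0.0 0.0; -41.8 -34.5 -6.8 0.0 0.0 0.0; -41.8 -34.5 -6.8 0.0 0.0 0.0; -41.8 -34.4 -6.8 0.0 0.0 0.0; -41.8 -34.4 -6.8 0.0 0.0 0.0; -41.8 -34.4 -6.8 0.0 0.0 0.0; -41.8 -34.4 -6.8 0.0 0.0 0.0; -41.8 -34.4 -6.8 0.0 0.0 0.0; -41.8 -34.4 -6.8 0.0 0.0 0.0
11 rows to [500   0 300] yaw 90.0 q6~
-41.8 -34.5 -6.8 0.0 0 6.1; -45.2 -29.8 -6.8 0.0 0 6.1; -48.1 -24.9 -6.8 0.0 0 6.1; -50.5 -19.6 -6.8 0.0 0 6.1; -52.3 -14.2 -6.8 0.0 0 6.1; -53.5 -8.5 -6.8 0.0 0 6.1; -54.1 -2.8 -6.8 0.0 0 6.1; -54.1 2.9 -6.8 0.0 0 6.1; -53.5 8.6 -6.8 0.0 0 6.1; -52.3 14.3 -6.8 0.0 0 6.1; -50.5 19.7 -6.8 0.0 0 6.1
11 rows to [500   0 300] yaw 180.0 q6~
-41.8 -34.5 -6.8 0.0 0.0 -2.1; -40.5 -36.0 -6.8 0.0 0.0 -2.1; -39.2 -37.4 -6.8 0.0 0.0 -2.1; -37.8 -38.8 -6.8 0.0 0.0 -2.1; -36.3 -40.2 -6.8 0.0 0.0 -2.1; -34.8 -41.5 -6.8 0.0 0.0 -2.1; -33.3 -42.7 -6.8 0.0 0.0 -2.1; -31.7 -43.9 -6.8 0.0 0.0 -2.1; -30.1 -45.1 -6.8 0.0 0.0 -2.1; -28.4 -46.1 -6.8 0.0 0.0 -2.1; -26.7 -47.1 -6.8 0.0 0.0 -2.1
```

Run:
```python
from h import *
plan([420,5,250],180,step=56.5)
```

```text
10 rows to [420   5 250] yaw 180.0 q6~
-38.4 -40.6 -2.5 0.0 0.0 -2.3; -36.8 -42.1 -2.5 0.0 0.0 -2.3; -35.1 -43.5 -2.5 0.0 0.0 -2.3; -33.3 -44.9 -2.5 0.0 0.0 -2.3; -31.4 -46.2 -2.5 0.0 0.0 -2.3; -29.5 -47.4 -2.5 0.0 0.0 -2.3; -27.6 -48.6 -2.5 0.0 0.0 -2.3; -25.6 -49.7 -2.5 0.0 0.0 -2.3; -23.6 -50.7 -2.5 0.0 0.0 -2.3; -21.6 -51.6 -2.5 0.0 0.0 -2.3
```

```bash
python3 -m crank '-1 -38.4 -40.6 -2.5 0 0 -2.3; -1 -36.8 -42.1 -2.5 0 0 -2.3; -1 -35.1 -43.5 -2.5 0 0 -2.3; -1 -33.3 -44.9 -2.5 0 0 -2.3; -1 -31.4 -46.2 -2.5 0 0 -2.3; -1 -29.5 -47.4 -2.5 0 0 -2.3; -1 -27.6 -48.6 -2.5 0 0 -2.3; -1 -25.6 -49.7 -2.5 0 0 -2.3; -1 -23.6 -50.7 -2.5 0 0 -2.3; -1 -21.6 -51.6 -2.5 0 0 -2.3' 30
python3 - <<'E'
from h import *
grab_frame("scene")  # settle
st=env.state();print(st["ee_pos"],st["ee_rot"],st["qpos"],st["time_s"])
im=grab_frame("wrist");cv2.imwrite("pics/w1.png",im);c=cam("wrist",st)
for o in("lid","saucepan","spice_jar"):print(o,[(np.round(d["point"],0),d["p"]) for d in models.search_frame(o,"wrist")[:2]])
for X in([670.8,7.2,78],[456.7,7.2,44]):print(proj(c,X))
E
```

```text
time_s: 2.35
ee_pos: [420.1, 3.1, 250.4]
ee_rot: [180.0, 0.1, 180.0]
force: [0.6, 1.2, 0.1]
gripper_width: 91.1
gripper_force: 0.0
[422.59564675  -2.72027655 250.65018056] [-179.6628511     0.22291795  179.81717881] [ -1.67360215   3.25264469 105.19246512  -0.34964718  71.32360001
 -91.37882834] 2.4
lid [(array([453.,   7.,   7.]), 0.84)]
saucepan [(array([611.,   0.,  30.]), 0.86)]
spice_jar [(array([ 569., -111.,   82.]), 0.9)]
[332.42214689 374.11547305]
[332.61434302 204.78721509]
```

View pics/w1.png

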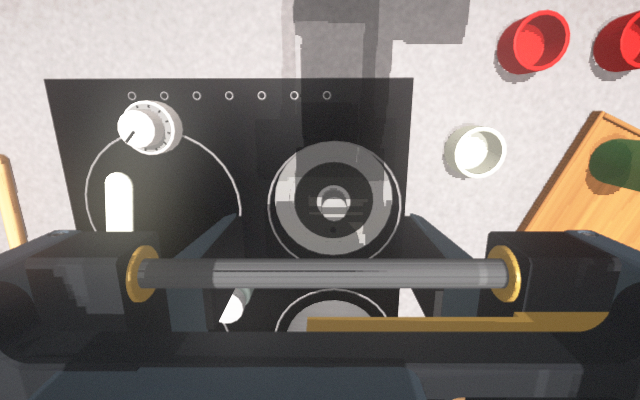

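The wrist view shows the lid knob top at about (333,203), against a predicted (332.6,204.8), so the lid position agrees. The gripper hides the pan, so I move forward to see its rim.

```bash
python3 -m crank '-1 -50 -2 0 0 0 0; -1 -50 -2 0 0 0 0; -1 -50 0 0 0 0 0; -1 -48 0 0 0 0 0; -1 0 0 0 0 0 0; -1 0 0 0 0 0 0'
python3 - <<'E'
from h import *
st=env.state();print(st["ee_pos"],st["ee_rot"],st["time_s"])
im=grab_frame("wrist");cv2.imwrite("pics/w2.png",im);c=cam("wrist",st)
print(proj(c,[670.8,7.2,78]),proj(c,[456,7.2,44]))
v=im.copy();
a=np.linspace(0,6.28,60);
for r,z,X in((70,78,(670.8,7.2)),(78,6,(456,7.2)),(16,44,(456,7.2))):
    for t in a:
        u=proj(c,[X[0]+r*np.cos(t),X[1]+r*np.sin(t),z]);cv2.circle(v,(int(round(u[0])),int(round(u[1]))),1,(0,0,255),-1)
cv2.imwrite("pics/w2o.png",v)
E
```

```text
time_s: 3.35
ee_pos: [616.6, 2.2, 249.5]
ee_rot: [180.0, -0.1, -180.0]
force: [-0.1, 0.3, 0.1]
gripper_width: 91.6
gripper_force: 0.0
[616.58679996   2.24303065 249.54771618] [ 1.79982984e+02 -1.05722155e-01 -1.79956204e+02] 3.35
[327.66199785 231.94446723] [328.1641524   26.76799891]
```

View pics/w2o.png

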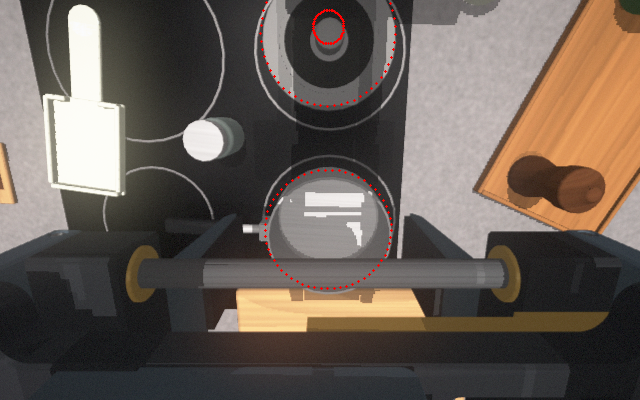

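The predicted pan rim (red) lies on the seen rim, centred at (328,230), and the lid and knob outlines fit as well.

Run:
```python
from h import *
np.set_printoptions(precision=1,suppress=True)
s1=dict(ee_pos=[422.6,-2.7,250.65],ee_rot=[-179.66,.22,179.82]);print("knob",tri([(cam("wrist",s1),(333,203)),(cam("top"),(150+366/2.4,90+261/2.4))]))
plan([456,7,110],180); plan([456,7,25],180)
```

```text
knob [457.7   7.3  32.4]
4 rows to [456   7 110] yaw 180.0 q6~
40.0 1.3 35.0 0.0 0 0.0; 40.1 1.3 35.0 0.0 0 0.0; 40.1 1.3 35.0 0.0 0 0.0; 40.1 1.3 35.0 0.0 0 0.0
6 rows to [456   7  25] yaw 180.0 q6~
26.7 0.8 37.5 0.0 0 0.0; 26.7 0.8 37.5 0.0 0 0.0; 26.7 0.8 37.5 0.0 0 0.0; 26.7 0.8 37.5 0.0 0 0.0; 26.7 0.8 37.5 0.0 0 0.0; 26.7 0.8 37.5 0.0 0 0.0
```

```bash
python3 -m crank '-1 40 1.2 35 0 0 0; -1 40 1.2 35 0 0 0; -1 40 1.2 35 0 0 0; -1 40.5 1.2 35 0 0 0; -1 0 0 40 0 0 0; -1 0 0 35 0 0 0; -1 0 0 8 0 0 0; -1 0 0 0 0 0 0; 1 0 0 0 0 0 0; 1 0 0 0 0 0 0' 30
python3 -m crank '1 0 0 0 0 0 0; 1 0 0 0 0 0 0;1 0 0 0 0 0 0'
```

```text
time_s: 4.65
ee_pos: [458.0, 5.7, 28.0]
ee_rot: [180.0, 0.1, 179.9]
force: [0.4, -0.7, -0.3]
gripper_width: 74.3
gripper_force: 0.0
time_s: 5.03
ee_pos: [457.2, 5.6, 27.0]
ee_rot: [180.0, 0.0, 179.9]
force: [0.0, -0.3, -0.5]
gripper_width: 44.1
gripper_force: 0.0
```

```bash
python3 -m crank '1 0 0 1 0 0 0; 1 0 0 0 0 0 0;1 0 0 0 0 0 0; 1 0 0 0 0 0 0'
python3 -m crank '1 0 0 -40 0 0 0; 1 0 0 -40 0 0 0;1 0 0 -30 0 0 0; 1 0 0 0 0 0 0'
python3 - <<'E'
from h import *
plan([670.5,7,150],180,step=45)
plan([670.5,7,104],180)
E
```

```text
time_s: 5.52
ee_pos: [457.1, 5.6, 25.9]
ee_rot: [180.0, -0.0, 179.9]
force: [0.9, 0.5, -0.6]
gripper_width: 31.2
gripper_force: 30.0
time_s: 6.02
ee_pos: [458.4, 5.5, 137.6]
ee_rot: [-180.0, 0.3, 179.9]
force: [0.6, -0.4, -1.7]
gripper_width: 31.7
gripper_force: 30.0
5 rows to [670.5   7.  150. ] yaw 180.0 q6~
-42.4 0.3 -2.3 0 0.1 0; -42.4 0.3 -2.3 0 0.1 0; -42.4 0.3 -2.4 0 0.1 0; -42.4 0.3 -2.4 0 0.1 0; -42.4 0.3 -2.4 0 0.1 0
4 rows to [670.5   7.  104. ] yaw 180.0 q6~
-53.0 0.4 8.7 0 0.1 0; -53.0 0.4 8.6 0 0.1 0; -53.0 0.4 8.5 0 0.1 0; -53.0 0.4 8.5 0 0.1 0
```

```bash
python3 -m crank '1 -42.5 0.3 -2.5 0 0 0; 1 -42.5 0.3 -2.5 0 0 0; 1 -42.5 0.3 -2.5 0 0 0; 1 -42.5 0.3 -2.5 0 0 0; 1 -42.5 0.3 -2.5 0 0 0; 1 0 0 0 0 0 0; 1 0 0 0 0 0 0;1 0 0 25 0 0 0;1 0 0 5 0 0 0;1 0 0 0 0 0 0'
python3 - <<'E'
from h import *
st=env.state();print(st["ee_pos"],st["force"]);im=grab_frame("wrist");c=cam("wrist",st);cv2.imwrite("pics/w3.png",im)
E
```

```text
time_s: 7.28
ee_pos: [668.7, 6.8, 118.2]
ee_rot: [180.0, -0.1, 179.9]
force: [0.1, 0.2, -1.4]
gripper_width: 31.5
gripper_force: 30.0
[668.7138733    6.82725318 118.24383807] [ 0.12029092  0.1515918  -1.38766522]
```

View pics/w3.png

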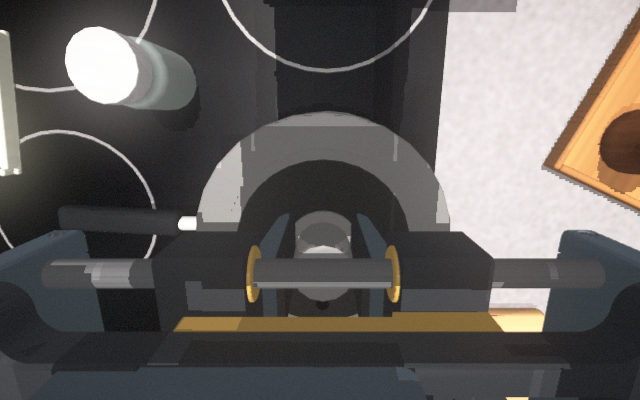

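The lid is held level over the pan, with the pan handle stub at (185,222). I lower it.

```bash
python3 -m crank '1 -1.5 0 9 0 0 0; 1 0 0 3 0 0 0;1 0 0 0 0 0 0; 1 0 0 0 0 0 0'
```

```text
time_s: 7.82
ee_pos: [671.3, 6.9, 106.6]
ee_rot: [180.0, 0.0, 179.9]
force: [-0.4, 0.7, -1.3]
gripper_width: 31.0
gripper_force: 30.0
```

```bash
python3 -m crank '1 0 0 2 0 0 0; 1 0 0 0 0 0 0;1 0 0 0 0 0 0'; python3 -m crank '1 0 0 1.5 0 0 0; 1 0 0 0 0 0 0;1 0 0 0 0 0 0'
```

```text
time_s: 8.2
ee_pos: [671.2, 6.9, 104.5]
ee_rot: [180.0, 0.0, 179.9]
force: [0.7, -0.3, -2.3]
gripper_width: 31.4
gripper_force: 30.0
time_s: 8.57
ee_pos: [671.3, 6.9, 103.9]
ee_rot: [180.0, 0.1, 179.9]
force: [-1.4, 0.1, 5.8]
gripper_width: 30.9
gripper_force: 30.0
```

```bash
python3 -m crank '-0.3 0 0 0 0 0 0; -0.3 0 0 0 0 0 0;-0.3 0 0 0 0 0 0; -0.3 0 0 -30 0 0 0;-0.3 0 0 -50 0 0 0;-1 0 0 -50 0 0 0'
python3 - <<'E'
from h import *
plan([640,-350,250],180)
E
```

```text
time_s: 9.32
ee_pos: [671.0, 6.8, 233.8]
ee_rot: [180.0, -0.0, 179.9]
force: [1.7, -0.3, 0.7]
gripper_width: 66.5
gripper_force: 0.0
7 rows to [ 640 -350  250] yaw 180.0 q6~
4.4 -51.0 -2.3 0.0 0 0; 4.4 -51.0 -2.3 0.0 0 0; 4.4 -51.0 -2.3 0.0 0 0; 4.4 -51.0 -2.3 0.0 0 0; 4.4 -51.0 -2.3 0.0 0 0; 4.4 -51.0 -2.3 0.0 0 0; 4.4 -51.0 -2.3 0.0 0 0
```

```bash
python3 -m crank '-1 4.5 -51 -1 0 0 0; -1 4.5 -51 -1 0 0 0; -1 4.5 -51 -1 0 0 0; -1 4.5 -51 -1 0 0 0; -1 4.5 -51 -1 0 0 0; -1 4.5 -51 -1 0 0 0; -1 4.5 -51 0 0 0 0; -1 0 0 0 0 0 0; -1 0 0 0 0 0 0'
python3 - <<'E'
from h import *
st=env.state();print(st["ee_pos"],st["ee_rot"]);im=grab_frame("wrist");cv2.imwrite("pics/w4.png",im)
t=grab_frame("top");cv2.imwrite("pics/top1.png",t)
import json;json.dump({k:list(map(float,st[k])) for k in("ee_pos","ee_rot")},open("w4.json","w"))
a=cv2.resize(t[90:200,250:480],None,fx=3.4,fy=3.4,interpolation=3);cv2.imwrite("pics/top1c.png",a)
E
```

```text
time_s: 10.45
ee_pos: [639.1, -349.7, 238.4]
ee_rot: [179.9, -0.0, 179.9]
force: [0.5, 0.6, 0.2]
gripper_width: 90.9
gripper_force: 0.0
[ 639.10754942 -349.74765193  238.44177889] [ 1.79932439e+02 -2.29735857e-02  1.79901728e+02]
```

View pics/w4.png

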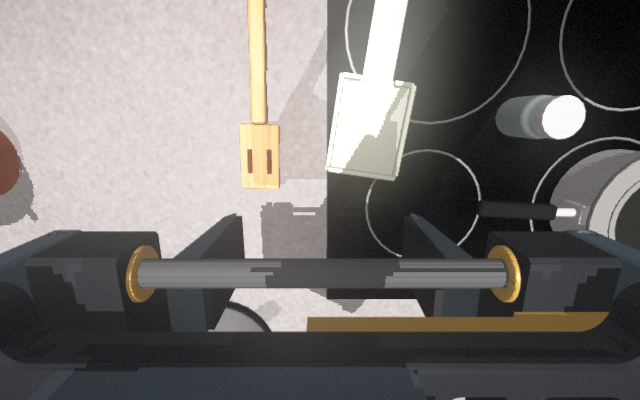

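View pics/top1c.png

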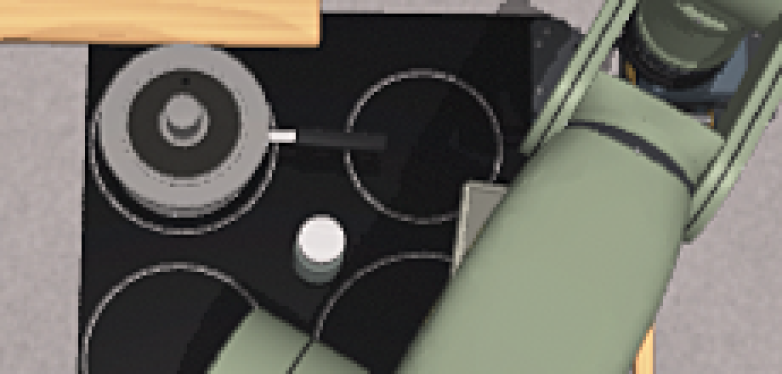

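The lid sits flat on the pan. In the wrist view the spatula blade tip is at (260,188) and its shoulder at (259,124). The rest's dish corners are at about (328,177), (397,181), (342,73) and (415,82).

Run:
```python
from h import *
import json
np.set_printoptions(precision=1,suppress=True)
c=cam("wrist",json.load(open("w4.json")));ct=cam("top")
tp=lambda u,v:(150+(u+.5)/2.4-.5,90+(v+.5)/2.4-.5)
g=lambda n,cc,p,z:(print(n,ray(cc,*p,z)),ray(cc,*p,z))[1]
a=g("tip",c,(260.5,188),6);b=g("shoulder",c,(260,124),6);h=g("handle r5",c,(257,5),12)
bl=g("bladeL",c,(241,155),6);br=g("bladeR",c,(280,155),6)
g("tip top",ct,tp(694,124),6);e=g("end top",ct,tp(695.5,312),12);g("sh top",ct,tp(695,182),6)
for p,z in(((328,177),15),((397,181),15),((342,73),15),((415,82),15)):g("rest",c,p,z)
for p,z in(((572,129),15),((634,140),15),((558,212),15),((621,222),15),((580,294),6)):g("rest top",ct,tp(*p),z)
im=cv2.imread("pics/w4.png")
# auto: white rest mask & wooden spatula mask
hsv=cv2.cvtColor(im,cv2.COLOR_BGR2HSV)
m=cv2.inRange(hsv,(12,70,120),(30,255,255));m[215:]=0;m[:, :200]=0;m[:,330:]=0
for lo,hi in((0,118),(128,186)):
    pts=[]
    for r in range(lo,hi):
        u=np.flatnonzero(m[r])
        if len(u)>5:pts.append(ray(c,(u[0]+u[-1])/2,r,12 if hi<120 else 6)[:2])
    pts=np.array(pts);k=np.polyfit(pts[:,0],pts[:,1],1);print(lo,"yaw",np.degrees(np.arctan(k[0])),"y@x",[(x,np.polyval(k,x)) for x in(480,520,560,600)])
r=np.flatnonzero(m[:,250:270].sum(1)>500);print("tip row",r.max(),"shoulder",np.argmax((m>0).sum(1)>30))
```

```text
tip [ 657.4 -429.     6. ]
shoulder [ 578.4 -425.5    6. ]
handle r5 [ 452.3 -421.2   12. ]
bladeL [ 615.6 -450.9    6. ]
bladeR [ 615.7 -402.8    6. ]
tip top [ 657.3 -428.8    6. ]
end top [ 402.1 -422.7   12. ]
sh top [ 577.2 -428.1    6. ]
rest [ 641.6 -343.6   15. ]
rest [ 646.8 -258.7   15. ]
rest [ 522.  -328.1   15. ]
rest [ 531.7 -244.8   15. ]
rest top [ 645.  -263.3   15. ]
rest top [ 631.2 -345.9   15. ]
rest top [ 531.4 -244.    15. ]
rest top [ 519.3 -326.9   15. ]
rest top [ 423.8 -273.5    6. ]
0 yaw -1.7500547385383047 y@x [(480, np.float64(-423.3112053878286)), (520, np.float64(-424.53335417015444)), (560, np.float64(-425.7555029524803)), (600, np.float64(-426.97765173480616))]
128 yaw -3.9597166867848075 y@x [(480, np.float64(-416.4613133301473)), (520, np.float64(-419.23012661961786)), (560, np.float64(-421.9989399090884)), (600, np.float64(-424.7677531985589))]
tip row 188 shoulder 124
```

Run:
```python
from h import *
plan([543,-425.2,110],178.25)
```

```text
4 rows to [ 543.  -425.2  110. ] yaw 178.2 q6~
24.1 -19.1 32.2 0.0 0.0 0.4; 24.0 -19.3 32.2 0.0 0.0 0.4; 23.8 -19.5 32.2 0.0 0.0 0.4; 23.7 -19.7 32.2 0.0 0.0 0.4
```

```bash
python3 -m crank '-0.2 24 -19 32 0 0 0.4; -0.2 24 -19.3 32 0 0 0.4; -0.2 24 -19.5 32 0 0 0.4; -0.2 24 -19.7 32 0 0 0.4; -0.2 0 0 40 0 0 0; -0.2 0 0 40 0 0 0; -0.2 0 0 14 0 0 0; -0.2 0 0 0 0 0 0; -0.2 0 0 0 0 0 0' 25
```

```text
time_s: 11.68
ee_pos: [543.6, -426.9, 18.9]
ee_rot: [-179.9, 0.2, 178.4]
force: [0.3, -0.8, -0.5]
gripper_width: 54.3
gripper_force: 0.0
```

```bash
python3 -m crank '0.4 0 1 4 0 0 0; 1 0 0 0 0 0 0; 1 0 0 0 0 0 0; 1 0 0 0 0 0 0; 1 0 0 0 0 0 0; 1 0 0 0 0 0 0; 1 0 0 0 0 0 0'
```

```text
time_s: 12.55
ee_pos: [542.3, -425.6, 13.1]
ee_rot: [-180.0, 0.0, 178.3]
force: [0.6, 0.6, 1.4]
gripper_width: 17.7
gripper_force: 25.0
```

```bash
python3 -m crank '1 0 0 -30 0 0 0; 1 0 0 -30 0 0 0; 1 0 0 0 0 0 0; 1 0 0 0 0 0 0'
python3 - <<'E'
from h import *
plan([509.2,-284.8,55],172.5,step=40)
E
```

```text
time_s: 13.05
ee_pos: [541.6, -424.9, 71.8]
ee_rot: [179.9, -0.1, 178.3]
force: [0.1, 0.3, -1.1]
gripper_width: 17.7
gripper_force: 25.0
4 rows to [ 509.2 -284.8   55. ] yaw 172.5 q6~
9.1 34.8 4.2 0.0 0 1.5; 10.0 34.5 4.2 0.0 0 1.5; 10.9 34.3 4.2 0.0 0 1.5; 11.8 34.0 4.2 0.0 0 1.5
```

```bash
python3 -m crank '1 9 35 4 0 0 1.5; 1 10 34.5 4 0 0 1.5; 1 11 34.3 4 0 0 1.5; 1 12 34 4 0 0 1.3; 1 0 0 0 0 0 0; 1 0 0 0 0 0 0; 1 0 0 0 0 0 0'
python3 - <<'E'
from h import *
import json
st=env.state();im=grab_frame("wrist");cv2.imwrite("pics/w5.png",im);print(st["ee_pos"])
s=grab_frame("scene")[190:280,110:290];cv2.imwrite("pics/s5.png",cv2.resize(s,None,fx=4,fy=4,interpolation=3))
E
```

```text
time_s: 13.92
ee_pos: [510.1, -286.0, 56.6]
ee_rot: [-180.0, 0.0, 172.5]
force: [0.4, 0.1, -0.5]
gripper_width: 17.7
gripper_force: 25.0
[ 510.13772725 -286.02911844   56.62319536]
```

View pics/s5.png

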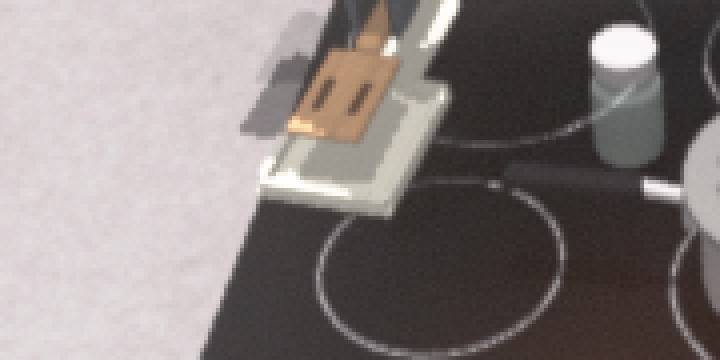

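The spatula is held level above the rest, blade over the dish. I lower it.

```bash
python3 -m crank '1 0 1 20 0 0 0; 1 0 0 12 0 0 0; 1 0 0 1 0 0 0; 1 0 0 0 0 0 0; 1 0 0 0 0 0 0'; python3 -m crank '1 0 0 2.5 0 0 0; 1 0 0 0 0 0 0; 1 0 0 0 0 0 0'
```

```text
time_s: 14.65
ee_pos: [510.4, -284.3, 24.5]
ee_rot: [-180.0, 0.1, 172.5]
force: [-0.4, 0.5, -1.1]
gripper_width: 17.6
gripper_force: 25.0
time_s: 15.02
ee_pos: [509.9, -284.0, 21.5]
ee_rot: [180.0, 0.0, 172.5]
force: [-0.5, -0.5, 0.1]
gripper_width: 18.0
gripper_force: 25.0
```

```bash
python3 -m crank '1 0 0 1.5 0 0 0; 1 0 0 0 0 0 0; 1 0 0 0 0 0 0';  python3 -m crank '0.4 0 0 0 0 0 0; 0.3 0 0 0 0 0 0; 0.2 0 0 0 0 0 0; 0.2 0 0 -25 0 0 0;  -1 0 0 -50 0 0 0; -1 0 0 -50 0 0 0; -1 0 0 -50 0 0 0'
python3 - <<'E'
from h import *
plan([540,230,235],180+30)
plan([540,230,235],180)
E
```

```text
time_s: 15.4
ee_pos: [509.9, -284.0, 19.9]
ee_rot: [180.0, -0.0, 172.5]
force: [-0.4, -0.4, 0.2]
gripper_width: 17.6
gripper_force: 25.0
time_s: 16.27
ee_pos: [510.4, -284.5, 197.0]
ee_rot: [-179.9, 0.1, 172.5]
force: [0.7, -0.3, 0.1]
gripper_width: 63.5
gripper_force: 0.0
10 rows to [540 230 235] yaw -150.0 q6~
3.8 51.4 -3.9 0 0.0 -3.7; 0.4 51.5 -3.9 0 0.0 -3.7; -3.0 51.4 -3.8 0 0.0 -3.7; -6.3 51.1 -3.8 0 0.0 -3.7; -9.7 50.6 -3.8 0 0.0 -3.7; -13.0 49.9 -3.8 0 0.0 -3.7; -16.2 48.9 -3.8 0 0.0 -3.7; -19.3 47.8 -3.8 0 0.0 -3.7; -22.4 46.4 -3.8 0 0.0 -3.7; -25.4 44.8 -3.8 0 0.0 -3.7
10 rows to [540 230 235] yaw 180.0 q6~
3.8 51.4 -3.9 0 0.0 -0.7; 3.1 51.4 -3.9 0 0.0 -0.7; 2.4 51.5 -3.9 0 0.0 -0.7; 1.7 51.5 -3.8 0 0.0 -0.7; 1.1 51.5 -3.8 0 0.0 -0.7; 0.4 51.5 -3.8 0 0.0 -0.7; -0.3 51.5 -3.8 0 0.0 -0.7; -0.9 51.5 -3.8 0 0.0 -0.7; -1.6 51.5 -3.8 0 0.0 -0.7; -2.3 51.5 -3.8 0 0.0 -0.7
```

```bash
python3 -m crank '-1 3.8 53 -10 0 0 -0.7; -1 1 53 -10 0 0 -0.7; -1 -1 53 -10 0 0 -0.7; -1 -4 53 -10 0 0 -0.7; -1 -6 53 -10 0 0 -0.7; -1 -8 53 -10 0 0 -0.7; -1 -9 53 -10 0 0 -0.7; -1 -9 53 -10 0 0 -0.7; -1 -10 53 -10 0 0 -0.7; -1 -10 53 -5 0 0 -0.7'
python3 -m crank '-1 0 35 -5 0 0 -0.5; -1 0 0 0 0 0 0; -1 0 0 0 0 0 0; -1 0 0 0 0 0 0'
python3 - <<'E'
from h import *
import json
np.set_printoptions(precision=1,suppress=True)
st=env.state();im=grab_frame("wrist");cv2.imwrite("pics/w6.png",im);print(st["ee_pos"],st["ee_rot"])
json.dump({k:list(map(float,st[k])) for k in("ee_pos","ee_rot")},open("w6.json","w"))
c=cam("wrist",st)
for o in("salt_dish","tray","pepper_mill","oil_bottle"):print(o,[(np.round(d["point"],0),d["p"],proj(c,d["point"])) for d in models.search_frame(o,"wrist")[:3]])
E
```

```text
time_s: 17.52
ee_pos: [603.1, 243.6, 291.1]
ee_rot: [180.0, 0.2, 179.5]
force: [1.1, 0.5, -0.2]
gripper_width: 91.2
gripper_force: 0.0
time_s: 18.02
ee_pos: [602.5, 275.5, 295.1]
ee_rot: [-180.0, 0.0, 179.9]
force: [0.1, 0.4, 0.4]
gripper_width: 91.5
gripper_force: 0.0
[602.5 275.5 295.1] [-180.     0.   179.9]
salt_dish [(array([408., 179.,  13.]), 0.56, array([245.9,  12.7]))]
tray [(array([522., 354.,   9.]), 0.68, array([381.3, 107.2]))]
pepper_mill [(array([612., 260., 102.]), 0.87, array([309.7, 188.1]))]
oil_bottle [(array([428., 347.,  85.]), 0.63, array([392.1,  12.9]))]
```

View pics/w6.png

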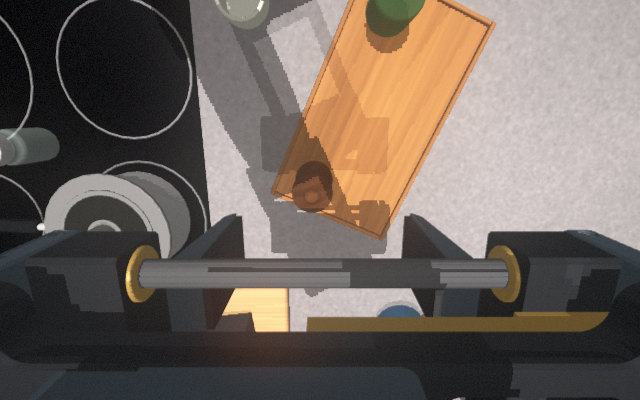

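The tray corners are at (273,192), (380,238) and (494,24), with the mill top at about (312,190).

Run:
```python
from h import *
import json
np.set_printoptions(precision=1,suppress=True)
c=cam("wrist",json.load(open("w6.json")));ct=cam("top")
tp=lambda u,v:(150+(u+.5)/2.4-.5,90+(v+.5)/2.4-.5)
tr=lambda x,y:(x,y)
loc=np.array([[-90,-160],[90,-160],[90,160],[-90,160]])  # front-mill(right), back-mill, back-bottle, front-bottle
W=[ray(c,*p,16)[:2] for p in((273,192),(380,238),(494,24))]
T=[ray(ct,*tp(*p),16)[:2] for p in((228,128),(110,75),(3,282),(120,341))]
def fit(L,P):
    L=np.array(L,float);P=np.array(P);l0,p0=L.mean(0),P.mean(0)
    U,S,V=np.linalg.svd((L-l0).T@(P-p0));R=V.T@U.T
    t=p0-R@l0;return t,np.degrees(np.arctan2(R[1,0],R[0,0])),P-(L@R.T+t)
print("W",fit(loc[:3],W));print("T",fit(loc,T))
print("both",fit(np.r_[loc[:3],loc],np.r_[W,T])[:2])
t,y,_=fit(np.r_[loc[:3],loc],np.r_[W,T]);a=np.radians(y);R=np.array([[np.cos(a),-np.sin(a)],[np.sin(a),np.cos(a)]])
for n,l in(("mill",(-40,-115)),("bottle",(-40,115)),("salt",(-40,0)),("timer",(45,0))):print(n,t+R@np.array(l))
print("mill top",tri([(c,(312,190)),(ct,tp(165,117))]),"cork",ray(ct,*tp(75,285),120))
print("mill W z105",ray(c,312,190,105),"T",ray(ct,*tp(165,117),105))
print("salt T",ray(ct,*tp(233.5,305.5),40))
plan([397,178,140],y+180)
print("salt proj",proj(c,[397,178,40]))
```

```text
W (array([528.2, 345. ]), np.float64(66.06338502481914), array([[-0.2,  6.2],
       [-3.2, -3. ],
       [ 3.4, -3.2]]))
T (array([530.9, 341.9]), np.float64(66.15147074446902), array([[-2.4,  2.6],
       [-3.7,  1.1],
       [ 3.9, -5. ],
       [ 2.1,  1.2]]))
both (array([529.7, 343.2]), np.float64(66.20453870490941))
mill [618.8 260.2]
bottle [408.3 353. ]
salt [513.6 306.6]
timer [547.9 384.3]
mill top [617.6 261.8 114.4] cork [408.8 358.1 120. ]
mill W z105 [613.7 262.7 105. ] T [626.6 263.  105. ]
salt T [396.5 176.1  40. ]
7 rows to [397 178 140] yaw -113.8 q6~
29.3 -14.0 22.2 0 0.0 -9.5; 31.3 -9.0 22.2 0 0.0 -9.5; 32.3 -3.8 22.2 0 0.0 -9.5; 32.5 1.6 22.2 0 0.0 -9.5; 31.8 6.9 22.2 0 0.0 -9.5; 30.2 12.1 22.2 0 0.0 -9.5; 27.8 16.9 22.2 0 0.0 -9.5
salt proj [238.9  -5.1]
```

Run:
```python
from h import *
plan([397,177,200],156.2,step=50)
```

```text
5 rows to [397 177 200] yaw 156.2 q6~
41.1 -19.8 19.0 0.0 0.0 4.8; 39.3 -23.2 19.0 0.0 0.0 4.8; 37.2 -26.4 19.0 0.0 0.0 4.8; 34.9 -29.3 19.0 0.0 0.0 4.8; 32.4 -32.1 19.0 0.0 0.0 4.8
```

```bash
python3 -m crank '-1 41 -19.8 19 0 0 4.8; -1 39.3 -23.2 19 0 0 4.8; -1 37.2 -26.4 19 0 0 4.8; -1 35 -29.3 19 0 0 4.8; -1 32.4 -32 19 0 0 4.8; -1 0 0 0 0 0 0; -1 0 0 0 0 0 0; -1 0 0 0 0 0 0'
python3 - <<'E'
from h import *
import json
np.set_printoptions(precision=1,suppress=True)
st=env.state();im=grab_frame("wrist");print(st["ee_pos"],st["ee_rot"])
json.dump({k:list(map(float,st[k])) for k in("ee_pos","ee_rot")},open("w7.json","w"))
c=cam("wrist",st)
for o in("salt_dish","oil_bottle"):print(o,[(np.round(d["point"],0),d["p"],proj(c,d["point"])) for d in models.search_frame(o,"wrist")[:3]])
v=im.copy()
for r,z,X in((30,40,(396.7,176.5)),(28,10,(408.5,355)),(11,130,(408.5,355))):
    for t in np.linspace(0,6.28,60):
        u=proj(c,[X[0]+r*np.cos(t),X[1]+r*np.sin(t),z]).round()
        if abs(u).max()<2000:cv2.circle(v,(int(u[0]),int(u[1])),1,(255,0,255),-1)
cv2.imwrite("pics/w7.png",v);cv2.imwrite("pics/w7r.png",im)
E
```

```text
time_s: 19.27
ee_pos: [398.7, 178.7, 200.8]
ee_rot: [179.9, 0.1, 156.0]
force: [0.5, 0.1, -0.2]
gripper_width: 90.6
gripper_force: 0.0
[398.7 178.7 200.8] [179.9   0.1 156. ]
salt_dish [(array([271., 230.,   5.]), 0.8, array([318.7,  47.8])), (array([288., 334.,  16.]), 0.78, array([422.4,  15.4])), (array([397., 178.,   5.]), 0.72, array([321.9, 178.1]))]
oil_bottle [(array([404., 346., 100.]), 0.68, array([516. , 124.7]))]
```

View pics/w7.png

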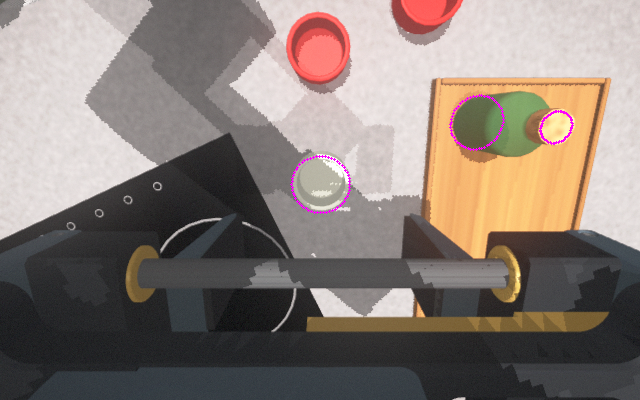

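The salt dish outline fits at (321,184), and the bottle and cork outlines fit too. The tray yaw agrees with the picture, so I descend and grip.

```bash
python3 -m crank '-1 1 -2.6 50 0 0 0; -1 0 0 50 0 0 0; -1 0 0 50 0 0 0; -1 0 0 27 0 0 0; -1 0 0 4 0 0 0; 0 0 0 0 0 0 0; 0.2 0 0 0 0 0 0; 0.4 0 0 0 0 0 0;0.4 0 0 0 0 0 0; 0.4 0 0 0 0 0 0' 20
```

```text
time_s: 20.68
ee_pos: [395.7, 176.4, 19.8]
ee_rot: [179.9, 0.1, 156.0]
force: [-0.1, 0.8, 6.7]
gripper_width: 60.3
gripper_force: 20.0
```

```bash
python3 -m crank '1 0 0 0 0 0 0; 1 0 0 0 0 0 0'
python3 - <<'E'
from h import *
plan([513.5,307,120],156.2,step=45)
E
```

```text
time_s: 20.92
ee_pos: [395.6, 176.4, 19.8]
ee_rot: [179.9, 0.1, 156.0]
force: [-0.5, -0.3, 6.3]
gripper_width: 60.4
gripper_force: 20.0
5 rows to [513.5 307.  120. ] yaw 156.2 q6~
-10.9 33.5 -20.0 0.0 0.0 0; -11.0 33.5 -20.0 0.0 0.0 0; -11.0 33.5 -20.0 0.0 0.0 0; -11.0 33.4 -20.0 0.0 0.0 0; -11.0 33.4 -20.0 0.0 0.0 0
```

```bash
python3 -m crank '1 0 0 -40 0 0 0; 1 0 0 -40 0 0 0; 1 -11 33.5 -20 0 0 0; 1 -11 33.5 0 0 0 0; 1 -11 33.5 0 0 0 0; 1 -11 33.5 0 0 0 0; 1 -11 33.5 0 0 0 0; 1 0 0 0 0 0 0; 1 0 0 0 0 0 0'
python3 - <<'E'
from h import *
import json
np.set_printoptions(precision=1,suppress=True)
st=env.state();im=grab_frame("wrist");print(st["ee_pos"],st["ee_rot"])
json.dump({k:list(map(float,st[k])) for k in("ee_pos","ee_rot")},open("w8.json","w"))
c=cam("wrist",st)
print(proj(c,np.r_[st["ee_pos"][:2],st["ee_pos"][2]+20]))
for n,X in(("bottle",(408.5,355,10)),("cork",(408.5,355,130)),("mill",(618,261,115))):print(n,proj(c,X))
cv2.imwrite("pics/w8.png",im)
E
```

```text
time_s: 22.05
ee_pos: [512.2, 305.9, 118.4]
ee_rot: [-179.9, -0.1, 156.0]
force: [0.2, -0.8, -1.7]
gripper_width: 60.6
gripper_force: 20.0
[512.2 305.9 118.4] [-179.9   -0.1  156. ]
[324.2 266.9]
bottle [327.4  57.5]
cork [330.9   7.4]
mill [326.8 412.5]
```

View pics/w8.png

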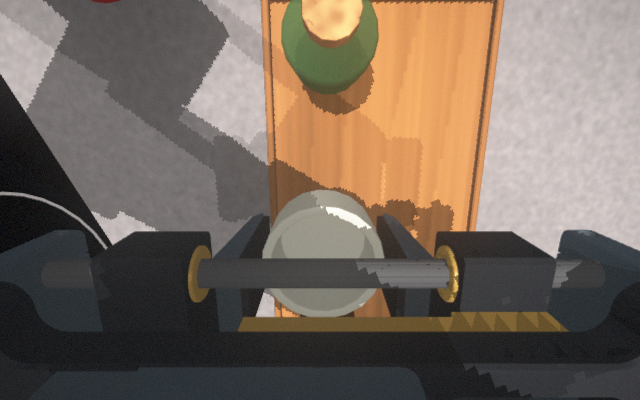

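The bottle cork is near the top centre at about (331,10), as predicted. The dish rim spans u 263–384, but the strip hides its lower edge, so I check the along-pad offset by crop.

Run:
```python
from h import *
import json
st=json.load(open("w8.json"));c=cam("wrist",st);im=cv2.imread("pics/w8.png")
s=4;v=cv2.resize(im[180:330,240:405],None,fx=s,fy=s,interpolation=2)
R=Ro.from_euler('xyz',st["ee_rot"],degrees=True)
for dx,col in((0,(0,0,255)),(4,(255,0,255))):
  for r in(30,25):
    for t in np.linspace(0,6.28,150):
        u=proj(c,np.array(st["ee_pos"])+R.apply([dx+r*np.cos(t),r*np.sin(t),-20.2]))
        cv2.circle(v,(int((u[0]-240+.5)*s),int((u[1]-180+.5)*s)),1,col,-1)
cv2.imwrite("pics/w8c.png",v)
```

```text
(no output)
```

View pics/w8c.png

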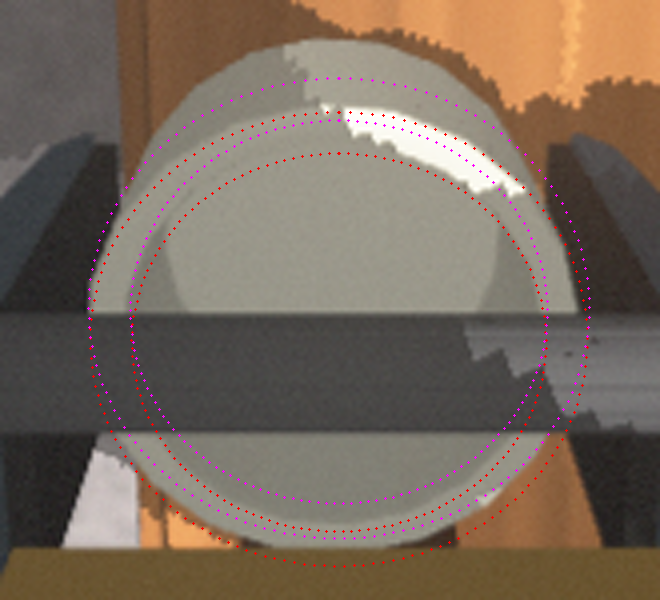

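The rim sits about 2 mm towards tool +x of the TCP. I correct for that and lower.

```bash
python3 -m crank '1 -2.7 1.5 40 0 0 0; 1 0 0 30 0 0 0; 1 0 0 12 0 0 0; 1 0 0 2.5 0 0 0; 1 0 0 0 0 0 0; 1 0 0 0 0 0 0'; python3 -m crank '1 0 0 2 0 0 0; 1 0 0 0 0 0 0; 1 0 0 0 0 0 0'
```

```text
time_s: 22.85
ee_pos: [517.0, 307.4, 35.7]
ee_rot: [179.9, 0.1, 156.0]
force: [-0.2, -0.5, -1.3]
gripper_width: 60.2
gripper_force: 20.0
time_s: 23.22
ee_pos: [516.3, 307.0, 32.5]
ee_rot: [180.0, 0.0, 156.0]
force: [-0.2, 0.3, -0.5]
gripper_width: 60.4
gripper_force: 20.0
```

```bash
python3 -m crank '1 0.6 -1.1 1.5 0 0 0; 1 0 0 0 0 0 0; 1 0 0 0 0 0 0'; python3 -m crank '1 0 0 1.5 0 0 0; 1 0 0 0 0 0 0; 1 0 0 0 0 0 0'
```

```text
time_s: 23.6
ee_pos: [515.3, 306.2, 30.9]
ee_rot: [180.0, -0.0, 156.0]
force: [0.2, -0.9, -1.2]
gripper_width: 60.7
gripper_force: 20.0
time_s: 23.98
ee_pos: [515.5, 306.3, 29.9]
ee_rot: [180.0, 0.0, 156.0]
force: [-1.8, -0.3, 3.9]
gripper_width: 60.8
gripper_force: 20.0
```

```bash
python3 -m crank '-0.6 0 0 0 0 0 0; -0.6 0 0 0 0 0 0; -0.6 0 0 0 0 0 0; -0.6 0 0 -20 0 0 0; -0.6 0 0 -50 0 0 0; -0.6 0 0 -50 0 0 0;-0.6 0 0 -50 0 0 0;-1 -55 0 0 0 0 0;-1 -20 0 0 0 0 0;-1 0 0 0 0 0 0'
python3 - <<'E'
from h import *
import json
np.set_printoptions(precision=1,suppress=True)
grab_frame("scene");st=env.state();im=grab_frame("wrist");print(st["ee_pos"],st["ee_rot"])
json.dump({k:list(map(float,st[k])) for k in("ee_pos","ee_rot")},open("w9.json","w"))
c=cam("wrist",st);v=im.copy()
for r,z,X in((30,50,(513.5,307)),(28,10,(408.5,355)),(26,115,(618,261)),(26,10,(618,261))):
    for t in np.linspace(0,6.28,60):
        u=proj(c,[X[0]+r*np.cos(t),X[1]+r*np.sin(t),z]).round()
        if abs(u).max()<2000:cv2.circle(v,(int(u[0]),int(u[1])),1,(255,0,255),-1)
cv2.imwrite("pics/w9.png",v)
plan([385,-205,250],180)
E
```

```text
time_s: 25.22
ee_pos: [584.1, 275.0, 198.3]
ee_rot: [-179.9, -0.1, 155.9]
force: [-0.8, -0.3, -0.5]
gripper_width: 91.0
gripper_force: 0.0
[583.1 275.5 198.2] [-179.9   -0.1  156. ]
10 rows to [ 385 -205  250] yaw 180.0 q6~
-1.5 -52.0 -5.1 0 0 -2.4; 0.7 -52.0 -5.1 0 0 -2.4; 2.9 -51.9 -5.1 0 0 -2.4; 5.0 -51.7 -5.1 0 0 -2.4; 7.2 -51.5 -5.1 0 0 -2.4; 9.3 -51.1 -5.1 0 0 -2.4; 11.5 -50.7 -5.1 0 0 -2.4; 13.6 -50.2 -5.1 0 0 -2.4; 15.7 -49.6 -5.1 0 0 -2.4; 17.7 -48.9 -5.1 0 0 -2.4
```

View pics/w9.png

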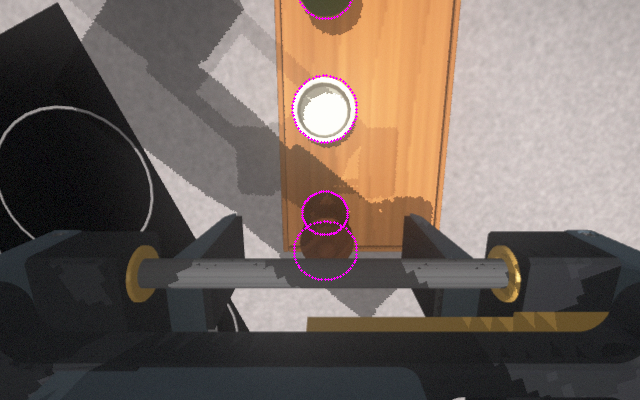

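All the outlines fit: the dish stands at (325,108), in line and midway between bottle and mill. Next is the timer.

Run:
```python
from h import *
np.set_printoptions(precision=1,suppress=True)
s1=dict(ee_pos=[422.6,-2.7,250.65],ee_rot=[-179.66,.22,179.82]);c=cam("wrist",s1)
print("dial w1",ray(c,137,131,50),"base",ray(c,153,127,26))
im=cv2.imread("pics/top0.png",0)[215:245,355:390];m=(im>120).astype(np.uint8);M=cv2.moments(m,True);print("top",ray(cam("top"),355+M["m10"]/M["m00"],215+M["m01"]/M["m00"],30),M["m00"])
plan([367,-207,220],156,step=54)
```

```text
dial w1 [ 369.2 -211.7   50. ] base [ 365.9 -205.9   26. ]
top [ 366.7 -211.7   30. ] 356.0
10 rows to [ 367 -207  220] yaw 156.0 q6~
0.1 -52.9 -2.1 0 0 0.0; 0.1 -52.9 -2.1 0 0 0.0; 0.1 -52.9 -2.1 0 0 0.0; 0.1 -52.9 -2.1 0 0 0.0; 0.1 -52.9 -2.1 0 0 0.0; 0.1 -52.9 -2.1 0 0 0.0; 0.1 -52.9 -2.1 0 0 0.0; 0.1 -52.9 -2.1 0 0 0.0; 0.1 -52.9 -2.1 0 0 0.0; 0.1 -52.9 -2.1 0 0 0.0
```

```bash
python3 -m crank '-1 0 -53 -2 0 0 0; -1 0 -53 -2 0 0 0; -1 0 -53 -2 0 0 0; -1 0 -53 -2 0 0 0; -1 0 -53 -2 0 0 0; -1 0 -53 -2 0 0 0; -1 0 -53 -2 0 0 0; -1 0 -53 -2 0 0 0; -1 0 -53 -2 0 0 0; -1 0 -53 -2 0 0 0'
python3 -m crank '-1 0 0 0 0 0 0; -1 0 0 0 0 0 0; -1 0 0 0 0 0 0'
python3 - <<'E'
from h import *
import json
np.set_printoptions(precision=1,suppress=True)
st=env.state();im=grab_frame("wrist");print(st["ee_pos"],st["ee_rot"])
print([(d["point"],d["p"]) for d in models.search_frame("timer","wrist")[:2]])
c=cam("wrist",st);s=3
u0=proj(c,[367,-209,38]).astype(int);x0,y0=u0[0]-80,u0[1]-70;y0=max(y0,0)
v=cv2.resize(im[y0:y0+140,x0:x0+160],None,fx=s,fy=s,interpolation=2)
for r,z,X,col in((32,26,(367,-209.5),(255,0,255)),(21,50,(367,-209.5),(0,0,255))):
    for t in np.linspace(0,6.28,100):
        u=proj(c,[X[0]+r*np.cos(t),X[1]+r*np.sin(t),z]);cv2.circle(v,(int((u[0]-x0+.5)*s),int((u[1]-y0+.5)*s)),1,col,-1)
cv2.imwrite("pics/w10.png",v)
E
```

```text
time_s: 26.58
ee_pos: [367.1, -208.5, 219.4]
ee_rot: [180.0, -0.0, 156.1]
force: [0.7, -0.4, 0.1]
gripper_width: 91.4
gripper_force: 0.0
time_s: 26.95
ee_pos: [368.8, -207.0, 219.2]
ee_rot: [180.0, -0.0, 156.2]
force: [0.7, -0.1, 0.5]
gripper_width: 91.3
gripper_force: 0.0
[ 368.8 -207.   219.2] [180.   -0.  156.2]
[([366.0, -211.7, 28.1], 0.98)]
```

View pics/w10.png

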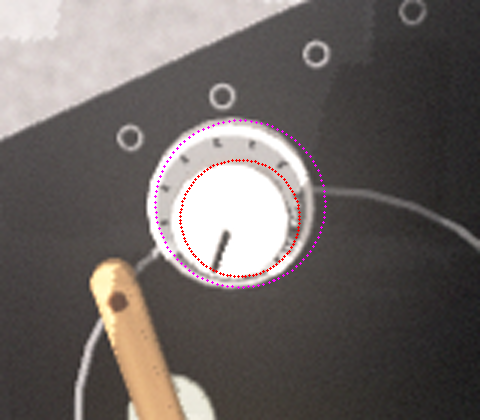

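The timer base spans u 148–313, about 3.5 mm to the left of the prediction, which agrees with the network. Its corrected centre is (365.6,-212.6). The spatula handle lies low beside it, below the fingertips' path.

```bash
python3 -m crank '-0.4 0.7 -6.3 50 0 0 0; -0.4 0 0 50 0 0 0; -0.4 0 0 50 0 0 0; -0.4 0 0 24 0 0 0; -0.4 0 0 2 0 0 0; -0.4 0 0 0 0 0 0; -0.4 0 0 0 0 0 0' 20
python3 -m crank '1 0 0 2 0 0 0; 1 0 0 0 0 0 0; 1 0 0 0 0 0 0; 1 0 0 0 0 0 0; 1 0 0 0 0 0 0'
```

```text
time_s: 27.92
ee_pos: [366.3, -214.4, 44.6]
ee_rot: [-180.0, 0.2, 156.0]
force: [0.3, 0.2, 0.2]
gripper_width: 63.7
gripper_force: 0.0
time_s: 28.55
ee_pos: [365.4, -214.0, 41.7]
ee_rot: [180.0, 0.0, 156.0]
force: [-0.2, 1.4, 6.3]
gripper_width: 41.5
gripper_force: 20.0
```

```bash
python3 -m crank '1 0 0 -45 0 0 0; 1 0 0 -50 0 0 0; 1 0 0 -50 0 0 0; 1 0 0 0 0 0 0'
python3 - <<'E'
from h import *
plan([548,384.5,180],156.2,step=60)
E
```

```text
time_s: 29.05
ee_pos: [367.2, -215.4, 189.6]
ee_rot: [-179.9, 0.5, 156.0]
force: [0.1, -0.2, -0.8]
gripper_width: 41.2
gripper_force: 20.0
11 rows to [548.  384.5 180. ] yaw 156.2 q6~
7.1 56.5 0.7 0 0.0 0; 7.1 56.5 0.7 0 0.0 0; 7.1 56.5 0.8 0 0.0 0; 7.1 56.5 0.8 0 0.0 0; 7.1 56.5 0.8 0 0.0 0; 7.1 56.5 0.8 0 0.0 0; 7.1 56.5 0.8 0 0.0 0; 7.0 56.5 0.8 0 0.0 0; 7.0 56.5 0.8 0 0.0 0; 7.0 56.5 0.8 0 0.0 0; 7.0 56.5 0.9 0 0.0 0
```

```bash
python3 -m crank '1 7 50 0 0 0 0; 1 7 50 0 0 0 0; 1 7 50 0 0 0 0; 1 7 50 0 0 0 0; 1 7 50 0 0 0 0; 1 7 50 0 0 0 0; 1 7 50 0 0 0 0; 1 7 50 0 0 0 0; 1 7 50 0 0 0 0; 1 7 50 0 0 0 0'
python3 -m crank '1 4 50 0 0 0 0; 1 4 50 0 0 0 0; 1 0 20 0 0 0 0; 1 0 0 0 0 0 0; 1 0 0 0 0 0 0; 1 0 0 0 0 0 0'
python3 - <<'E'
from h import *
st=env.state();print(st["ee_pos"]);c=cam("wrist",st);im=grab_frame("wrist");cv2.imwrite("pics/w11.png",im)
plan([548,384.5,60],156.2)
E
```

```text
time_s: 30.3
ee_pos: [503.9, 272.4, 184.1]
ee_rot: [-179.8, -0.1, 156.0]
force: [0.5, -1.2, -1.1]
gripper_width: 41.7
gripper_force: 20.0
time_s: 31.05
ee_pos: [545.6, 382.9, 186.3]
ee_rot: [-179.9, -0.0, 156.0]
force: [-0.1, -0.0, -1.5]
gripper_width: 41.7
gripper_force: 20.0
[545.59690762 382.92706828 186.29141083]
3 rows to [548.  384.5  60. ] yaw 156.2 q6~
-0.5 0.8 42.2 0 0 -0.1; -0.5 0.7 42.2 0 0 -0.1; -0.5 0.7 42.2 0 0 -0.1
```

```bash
python3 -m crank '1 -1.5 2.3 45 0 0 0; 1 0 0 50 0 0 0; 1 0 0 30 0 0 0; 1 0 0 5 0 0 0; 1 0 0 0 0 0 0; 1 0 0 0 0 0 0'; python3 -m crank '1 0 0 2 0 0 0; 1 0 0 0 0 0 0; 1 0 0 0 0 0 0'
```

```text
time_s: 31.85
ee_pos: [549.3, 386.3, 58.6]
ee_rot: [179.8, 0.1, 156.0]
force: [-0.3, -0.4, -1.5]
gripper_width: 41.5
gripper_force: 20.0
time_s: 32.22
ee_pos: [548.3, 385.7, 54.7]
ee_rot: [180.0, 0.0, 156.0]
force: [0.6, -0.3, -0.6]
gripper_width: 41.4
gripper_force: 20.0
```

```bash
python3 -m crank '1 0 -1 2 0 0 0; 1 0 0 0 0 0 0; 1 0 0 0 0 0 0'; python3 -m crank '1 0 0 1 0 0 0; 1 0 0 0 0 0 0; 1 0 0 0 0 0 0'
```

```text
time_s: 32.6
ee_pos: [547.8, 384.8, 52.4]
ee_rot: [-180.0, -0.0, 156.0]
force: [-0.5, 0.8, -0.4]
gripper_width: 41.5
gripper_force: 20.0
time_s: 32.98
ee_pos: [548.0, 384.9, 51.8]
ee_rot: [180.0, 0.0, 156.0]
force: [-0.4, -0.4, 0.8]
gripper_width: 41.4
gripper_force: 20.0
```

```bash
python3 -m crank '1 0 0 1 0 0 0; 1 0 0 0 0 0 0; 1 0 0 0 0 0 0'; python3 -m crank '-0.2 0 0 0 0 0 0; -0.2 0 0 0 0 0 0; -0.2 0 0 0 0 0 0; -0.2 0 0 -30 0 0 0; -0.2 0 0 -55 0 0 0; -0.2 0 0 -55 0 0 0; -0.2 0 0 -30 0 0 0; -1 -50 0 0 0 0 0; -1 0 0 0 0 0 0; -1 0 0 0 0 0 0'
python3 - <<'E'
from h import *
st=env.state();c=cam("wrist",st);im=grab_frame("wrist")
for r,z,X in((30,50,(513.5,307)),(32,36,(547.8,384.8)),(28,10,(408.5,355)),(26,115,(618,261))):
    for t in np.linspace(0,6.28,60):
        u=proj(c,[X[0]+r*np.cos(t),X[1]+r*np.sin(t),z]).round()
        if abs(u).max()<2000:cv2.circle(im,(int(u[0]),int(u[1])),1,(255,0,255),-1)
t=grab_frame("top")
a=cv2.resize(im[:230,100:640],(520,221));b=cv2.resize(t[95:270,150:480],None,fx=2,fy=2,interpolation=3)
o=np.zeros((221+350,660,3),np.uint8);o[:221,:520]=a;o[221:]=b;cv2.imwrite("pics/fin.png",o);print(st["ee_pos"],st["time_s"])
E
```

```text
time_s: 33.35
ee_pos: [547.9, 384.9, 51.7]
ee_rot: [180.0, 0.0, 156.0]
force: [-1.6, -0.4, 6.7]
gripper_width: 41.5
gripper_force: 20.0
time_s: 34.6
ee_pos: [593.1, 364.3, 219.6]
ee_rot: [-179.9, -0.1, 156.0]
force: [-0.6, 0.9, 0.2]
gripper_width: 81.6
gripper_force: 0.0
[593.09518447 364.29352545 219.64529901] 34.6
```

View pics/fin.png

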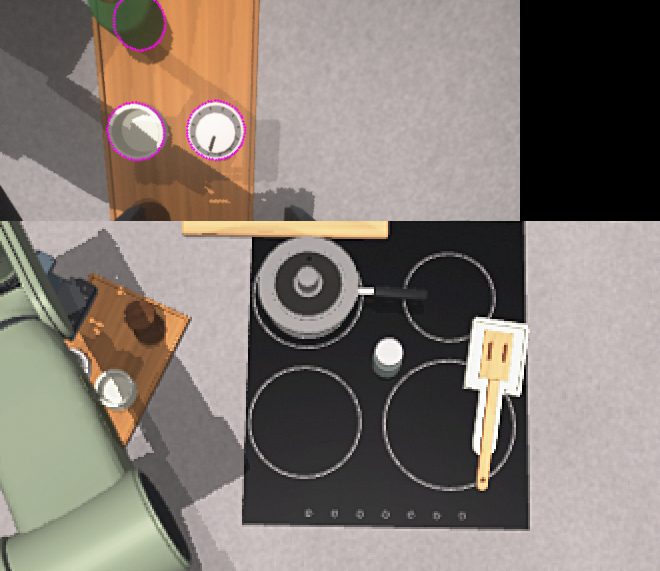

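The dish and timer match their targets, and the lid is centred. The blade is in the dish, but the handle looks slightly right of the neck's middle, so I put a number on that.

Run:
```python
from h import *
np.set_printoptions(precision=1,suppress=True)
c=cam("top");t0=cv2.imread("pics/top0.png");t1=grab_frame("top");cv2.imwrite("pics/top2.png",t1)
def line(m,r0,r1,z,n):
    P=[]
    for r in range(r0,r1):
        u=np.flatnonzero(m[r])
        if len(u)>2:P.append(ray(c,(u[0]+u[-1])/2,r,z)[:2])
    P=np.array(P);k=np.polyfit(P[:,0],P[:,1],1);s=np.std(P[:,1]-np.polyval(k,P[:,0]))
    print(n,len(P),"yaw",np.degrees(np.arctan(k[0])),"y@440,500,580",np.polyval(k,[440,500,580]),"sd",s)
g=cv2.cvtColor(t0,cv2.COLOR_BGR2GRAY)
m=(g>150);m[:,:380]=0;m[:,420:]=0
line(m,182,209,6,"neck");line(m,150,176,15,"dish")
hs=cv2.cvtColor(t1,cv2.COLOR_BGR2HSV);w=(cv2.inRange(hs,(8,60,90),(30,255,255))>0);w[:,:375]=0;w[:,425:]=0
line(w,188,225,18,"handle");line(w,152,170,12,"blade")
r=np.flatnonzero(w.any(1));print(r.min(),r.max(),ray(c,395,r.min()-.5,12),ray(c,391,r.max()+.5,18))
L=(g>0)
def circ(im,z,lo,hi):pass
```

```text
neck 27 yaw -4.715208835706967 y@440,500,580 [-308.  -312.9 -319.5] sd 0.50603383137808
dish 26 yaw -4.279228068485405 y@440,500,580 [-294.4 -298.8 -304.8] sd 1.596200286006166
handle 37 yaw -6.582172836394338 y@440,500,580 [-275.5 -282.5 -291.7] sd 0.6991955981662304
blade 18 yaw -7.044416341490849 y@440,500,580 [-275.8 -283.2 -293.1] sd 0.5790368205283043
4 229 [1137.2 -291.    12. ] [ 368.1 -270.    18. ]
```

Run:
```python
from h import *
import json
np.set_printoptions(precision=1,suppress=True)
def line(c,m,rows,z,n):
    P=[]
    for r in rows:
        u=np.flatnonzero(m[r])
        if len(u)>2:P.append(ray(c,(u[0]+u[-1])/2,r,z)[:2])
    P=np.array(P);k=np.polyfit(P[:,0],P[:,1],1)
    print(n,len(P),"yaw",np.degrees(np.arctan(k[0])),"y@440,500,580",np.polyval(k,[440,500,580]),"sd",np.std(P[:,1]-np.polyval(k,P[:,0])))
g=cv2.imread("pics/top0.png",0);m=g>130;m[:,:375]=0;m[:,404:]=0
line(cam("top"),m,range(184,209),6,"neck top")
g=cv2.imread("pics/w4.png",0);m=g>130;m[:,:340]=0;m[:,425:]=0
cw=cam("wrist",json.load(open("w4.json")));line(cw,m,range(3,65),6,"neck w4")
# far dish edge right half etc: outer edges of dish
for lo,n in((330,"right edge"),):
    P=[]
    for r in range(95,170):
        u=np.flatnonzero(g[r,330:430]>90)+330;P.append(ray(cw,u[-1]+.5,r,15)[:2])
    P=np.array(P);k=np.polyfit(P[:,0],P[:,1],1);print(n,np.degrees(np.arctan(k[0])),np.polyval(k,[540,580,640]))
```

```text
neck top 25 yaw -8.153760887299248 y@440,500,580 [-272.8 -281.4 -292.8] sd 0.7485289425351854
neck w4 62 yaw -2.874846769609722 y@440,500,580 [-290.5 -293.5 -297.6] sd 0.806615565762241
right edge -12.834644844724057 [-232.7 -241.8 -255.4]
```

The handle is within about 1.5° and 3 mm of the neck's line, so I'm handing in.

```bash
python3 -c "
from workcell import env
print(env.job_done())"
```

```text
the job is handed in; nothing more can be done
None
```

I handed the job in at about 35 s: the lid is centred on the saucepan, the spatula lies on the rest with its handle within about 1.5° and 3 mm of the neck, and the salt dish and timer stand at their places on the tray; the hand-in gave no verdict.

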